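# Push the bearing plate out over the end of the ledge

### The arm

A 6-joint arm with a two-finger parallel gripper is mounted at the origin on the work surface. World frame = base frame: x ahead of the robot, y to its left, z up, the work surface at z = 0. Lengths are in m, angles in rad, forces in N, time in s.
With the tool pointing down it reaches from about 0.35 to 0.975 m from the base axis. Payload 4.9 kg.
Tool frame: the origin (TCP) lies on the mounting face of the last link; the fingertips stand 173 mm ahead of it and the grasp point (between the pads) lies 155 mm ahead of it; z points along the fingers, y is the direction in which the jaws open and shut (so a half turn about z gives the same grasp; the last joint's range is limited). The gripper opens to 85 mm and grips with 20 to 120 N. Pads are 22 mm wide; open, the fingers measure 114 mm over their backs; the gripper's body (76 mm by 85 mm) begins 54 mm behind the grasp point. The pads swing forward as they close: fully open they stand 13 mm farther back than shut.
Start: joints at [-1.436, 0.053, 1.613, -0, 1.476, -0.119], TCP at [0.157, -0.605, 0.405] pointing down, gripper open.
Joint ranges: [-3.01, 3.01], [-1.01, 2.22], [0.06, 2.58], [-1.02, 4.17], [0.09, 2.62], [-3.14, 3.14]. Speed limits (rad/s): [2.57, 2.57, 3.14, 3.14, 3.14, 3.14].

### API

Orientations are given as a unit quaternion [w, x, y, z].
In Python, from plant import manip gives the robot as it stands.
- The arm moves only by the tool play_rows, never from a script. Its argument "increments" is a list of rows, each an object with "offset": the shift along the tool's x, y, z in mm, a list of three; "twist": the turn about the tool's z in rad; "grip": the opening, from 0 (shut) to 1 (fully open). In form: [{"offset": [dx, dy, dz], "twist": twist, "grip": grip}, ...]. A call has 1 to 5 rows; each row is the pose to reach, as a shift and turn from the pose commanded when the call began, along the tool's axes at that moment; what a row does not reach only later rows make up. A row lasts 1/12 s, in which the tool goes at most 41.7 mm and 7.16 degrees, less where a joint would pass 70% of its speed; a pose out of reach is approached as far as the arm can. A call with a gripper value outside its range is refused whole. The fingers move at their own pace and stop on an object; the grip force is fixed at half the most. Time passes only in rows, so rows that repeat a pose let the fingers close. It gives the time, the measured TCP pose, the force and the opening at its end, in the units of the state.
- manip.state(): the state, without advancing time (a new reading comes with each control period).
- manip.grab_frame(name): name is "scene" or "top" or "wrist"; returns the picture (420x560x3 uint8, blue, green, red); there is no depth.
- manip.get_calibration(name): a dict with "fx", "fy", "cx", "cy" (pixels), "T" (4x4, takes a point from camera to world coordinates). Camera axes: x right, y down, z forward; pixel columns grow to the right and rows downward; lengths in m; the calibration is good to about 2 mm. A picture is of the moment at which its call begins: read the wrist's pose just before it. get_calibration takes no time and is no camera call; for the wrist camera it gives the pose at the moment of the call.
- manip.job_done(): hands the job in, once; it reports no verdict.
Trained networks look in the newest picture that a camera, given by its name, has taken for a name from the list of things; names that differ only in an ending like _2 or _b are one class to them, and where a whole thing is asked for, a point or a joint stands for the part that bears it (a point fixed in the world has none). Each returns a list of dicts, best first, with "p" (0 to 1); they miss things now and then, are a little off and sometimes report something else, mostly with a low value. They report only what shows in the picture. A call takes as long as a camera call. They do not tell look-alikes from the thing itself.
- manip.boxes_of(query, camera): "xyz" ([x, y, z] in m, in the coordinates of the camera as it stood for that picture, good to about 4 mm: the middle of the surface that is visible of it).
- manip.tip_of(query, camera): "xyz" ([x, y, z] in m, in the coordinates of the camera as it stood for that picture, good to about 4 mm: a listed point, or the origin of a listed thing).
The state is a dict: "time": time; "joint_pos": joint angles; "joint_vel": joint speeds; "joint_efforts": joint torques, N m; "tool_pos": TCP position; "tool_rot": TCP orientation; "contact_force": force on the tool from outside, world axes, zero at the start; "ft_torque": the same for the moment, N m; "gripper_width": opening from 0.0 (shut) to 1.0 (fully open).
Only numpy, scipy, OpenCV 4.12 (cv2) and the standard library are available. Lean on these libraries where they do the work, as an engineer would, in place of code of your own. Each camera call takes 0.05 s, during which the arm holds its last target. There are 200 camera calls.

### The job

The end of the steel bearing plate is to be checked with the yellow gauge, so push the plate flat up against the batten at the back of the board ledge and along it until about 40 mm sticks out over the end of the board on the side where the yellow gauge lies. Only push it with the fingertips, without lifting or tipping it. Leave the plate lying flat and straight along the batten, and do not disturb the gauge, the brick, the wedge or the moisture meter.

Things in the scene. Friction and masses are not known exactly. Their poses are not given: they have to be found in the camera images.
- ledge: Fixed scaffold-board ledge: pale board 225 (x) x 420 (y) x 38 mm on two bearers, metal hoops on the end faces. Origin on the bench under its centre; y along the board (ends at y = +-210 mm), +x to the back, away from the robot. Flat top at z = 85 mm. On the whole back edge stands a fixed batten 25 x 25 mm: front face at x = +87.5 mm, top at z = 110 mm. Yaw within 0.2 rad.
- plate: Loose dark steel bearing plate 100 (x) x 140 (y) x 6 mm, 0.45 to 0.85 kg, flat on the board, askew and clear of the batten at the start. Origin at the centre of its underside, z up, y along its long side (within 0.25 rad of the ledge's y). Against the batten its origin is at ledge x = +37.5 mm. Slides with dry friction when pushed by an edge (under about 10 N).
- gauge: Loose yellow plastic trowel-shaped gauge, 233 x 85 mm, 5 mm blade and 25 mm round handle, flat on the bench beyond one end of the ledge (its +y or -y end, varies): this is the end where the plate must stick out. Origin under the blade near the neck, at bench height; +x towards the blade's nose. Not to be moved.
- brick: Loose cream brick, 215 x 102 x 65 mm high, with three dark perforations, lying on the bench beyond the other end of the ledge. Origin at the centre of its underside, x along its length. Not to be moved.
- wedge: Loose black steel wedge, 130 mm long, up to 32 mm thick and 38 mm high as it lies on its side on the bench, behind the ledge (towards either end). Origin at the centre of its underside, +x towards the thin end. Not to be moved.
- meter: Loose chrome moisture meter, 160 x 58 x 27 mm high, with a grey screen and two brass pins, lying on the bench behind the ledge (towards either end). Origin at the centre of its underside, +x towards the pins. Not to be moved.
There are look-alikes about, which are no part of the job. What is meant by the plate is not blue or brown, and is the smaller of those in its own colour.

How it is judged:
At the end, for the whole second after the job is handed in: The plate lies flat (0.04 rad) and at rest on the board, 28 to 52 mm of it past the board's end on the gauge's side, its back edge within 5 mm of the batten (at mid-length) and 0.06 rad of straight along it; gauge, brick, wedge and meter within 15 mm of where they were (((y of gauge in the frame of ledge above 0 m and y of plate in the frame of ledge between 0.168 and 0.192 m) or (y of gauge in the frame of ledge below 0 m and y of plate in the frame of ledge between -0.192 and -0.168 m)) and x of plate in the frame of ledge between 0.0325 and 0.0405 m and angle between the y axis of plate and the y axis of ledge, either way round below 0.06 rad and z of plate in the frame of ledge between 0.081 and 0.088 m and angle between plate's own z axis and vertical below 0.04 rad and linear speed of plate below 0.01 m/s and angular speed of plate below 0.1 rad/s and distance of each of gauge, brick, wedge, meter from where it was at the start of the episode below 0.015 m); the robot touches nothing.
It fails at once if something other than the fingers pushes the plate (more than 3 N) (contact force between the arm and plate above 3 N).
It fails at once if the plate is lifted off the board (more than 8 mm) (z of plate in the frame of ledge above 0.093 m).
It fails at once if the plate is tipped (more than 0.15 rad) (angle between plate's own z axis and vertical above 0.15 rad).
It fails at once if the plate drops off the board (z of plate in the frame of ledge below 0.07 m).
It fails at once if the gauge, brick, wedge or meter is disturbed (moved more than 15 mm) (distance of any of gauge, brick, wedge, meter from where it was at the start of the episode above 0.015 m).
It also fails if it takes over 51 s, if anything falls off the work surface, if the arm or the gripper's body presses on something with over 40 N, if the wrist force passes 120 N, or if a joint passes its speed limit or range.

## Working session

There is one attempt and no reset: what is moved stays moved. The work goes in short steps, Python scripts to look and compute and a tool call to move; the robot and the scene stay as the last step left them, time stands still between calls to the robot, and variables do not carry over. Pictures are saved under pics/ and viewed, about 8 in all and at most 12, crops included, and the job is handed in when it is done.

Besides the shell and the picture viewer there is one more tool, called as name(argument=value, ...), one argument or row to a line, values as JSON. play_rows: Moves the arm, as the interface text tells. Its arguments: {"type":"object","properties":{"increments":{"type":"array"}},"required":["increments"]}

```bash
mkdir -p pics; ls; python3 - <<'E'
from plant import manip
import cv2,numpy as np
s=manip.state();print(s['time'],s['tool_pos'],s['tool_rot'])
for c in ["top","scene"]:
    im=manip.grab_frame(c);cv2.imwrite(f"pics/{c}1.png",im)
    k=manip.get_calibration(c);T=np.array(k["T"]);print(c,k)
    for q in ["ledge","plate","gauge","brick","wedge","meter"]:
        for f in (manip.tip_of,):
            for d in f(q,c): print(q,round(d["p"],2),(T@np.r_[d["xyz"],1])[:3].round(3))
E
```

```text
pics
0.0 [ 0.15689998 -0.60470541  0.40348545] [-1.02207554e-03  9.91958720e-01  1.26557703e-01 -7.86927644e-06]
top {'fx': 465.73444368265797, 'fy': 465.73444368265797, 'cx': 284.68138851577413, 'cy': 209.29292790235215, 'T': array([[-0.00551488, -0.99799589,  0.06303793,  0.40358298],
       [-0.9998472 ,  0.00654887,  0.01620781,  0.01897817],
       [-0.01658816, -0.06293891, -0.99787951,  1.5328959 ],
       [ 0.        ,  0.        ,  0.        ,  1.        ]])}
ledge 0.75 [ 0.532 -0.003  0.004]
plate 0.96 [ 0.295  0.181 -0.001]
plate 0.91 [ 0.255 -0.229 -0.003]
plate 0.79 [0.233 0.415 0.001]
plate 0.59 [ 0.507 -0.058  0.089]
gauge 0.7 [0.506 0.337 0.001]
brick 0.63 [ 0.565 -0.337  0.001]
wedge 0.68 [0.698 0.139 0.004]
meter 0.64 [ 0.715 -0.134 -0.003]
scene {'fx': 434.22312093334943, 'fy': 434.22312093334943, 'cx': 276.2608416952104, 'cy': 211.86851023222303, 'T': array([[ 0.78820523,  0.5036397 , -0.3536659 ,  0.90130542],
       [ 0.61539269, -0.64041933,  0.45951597, -0.47884214],
       [ 0.00493601, -0.5798363 , -0.81471805,  0.99935891],
       [ 0.        ,  0.        ,  0.        ,  1.        ]])}
ledge 0.58 [ 0.533 -0.005 -0.004]
plate 0.89 [ 0.514 -0.057  0.085]
plate 0.87 [0.299 0.183 0.001]
plate 0.83 [ 0.259 -0.23  -0.004]
plate 0.72 [ 0.237  0.417 -0.003]
gauge 0.78 [0.513 0.336 0.001]
brick 0.89 [ 0.567 -0.335  0.004]
brick 0.3 [ 0.539 -0.004 -0.001]
wedge 0.76 [ 0.699  0.137 -0.005]
meter 0.69 [ 0.709 -0.137  0.001]
meter 0.48 [ 0.568 -0.336  0.003]
```

View pics/top1.png

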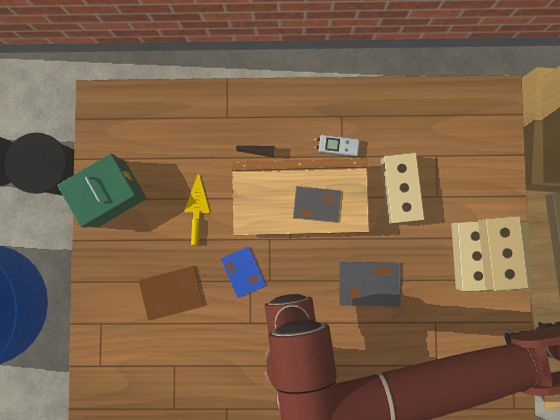

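View pics/scene1.png

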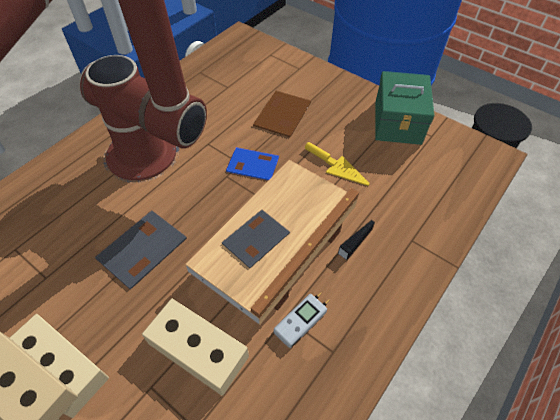

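The top picture shows the board at about (233–368, 168–236) with the dark plate at (318, 204). The gauge is at the left end (+y), the brick at the right, and the wedge and meter behind. Next I measure the outlines precisely.

```bash
cat > h.py <<'E'
from plant import manip
import cv2,numpy as np
def proj(cam,uv,z):
    k=manip.get_calibration(cam);T=np.array(k["T"])
    uv=np.atleast_2d(uv).astype(float)
    d=np.c_[(uv[:,0]-k["cx"])/k["fx"],(uv[:,1]-k["cy"])/k["fy"],np.ones(len(uv))]@T[:3,:3].T
    return T[:3,3]+d*((z-T[2,3])/d[:,2])[:,None]
def quad(mask):
    c=max(cv2.findContours(mask,cv2.RETR_EXTERNAL,cv2.CHAIN_APPROX_NONE)[0],key=cv2.contourArea)
    return c[:,0]
def rect(cam,mask,z):
    p=proj(cam,quad(mask),z)[:,:2].astype(np.float32)
    (c,s,a)=cv2.minAreaRect(p*1000)
    return np.round(c,1),np.round(s,1),round(a,2),cv2.boxPoints((c,s,a)).round(0).tolist()
def masks(cam,im,seed_board=None):
    hsv=cv2.cvtColor(im,cv2.COLOR_BGR2HSV)
    return hsv
def look(cam,name=None):
    im=manip.grab_frame(cam)
    if name: cv2.imwrite(f"pics/{name}.png",im)
    return im
E
python3 - <<'E'
from h import *
im=cv2.imread("pics/top1.png");hsv=cv2.cvtColor(im,cv2.COLOR_BGR2HSV)
for uv in [(250,200),(360,200),(310,200),(300,160),(300,165),(300,168),(300,172),(300,150),(220,220),(318,190)]: print(uv,hsv[uv[1],uv[0]])
print(hsv[155:245:1,270].tolist())
print(hsv[200,225:240].tolist(),hsv[200,360:376].tolist())
E
```

```text
(250, 200) [ 17 124 192]
(360, 200) [ 17 123 203]
(310, 200) [15 11 92]
(300, 160) [ 14 148 146]
(300, 165) [ 16 157 161]
(300, 168) [ 14 136  94]
(300, 172) [ 17 125 202]
(300, 150) [ 15 139 145]
(220, 220) [ 15 140 157]
(318, 190) [ 8 11 92]
[[13, 88, 61], [16, 110, 65], [15, 131, 101], [15, 140, 144], [14, 140, 157], [15, 141, 155], [14, 152, 149], [14, 161, 149], [14, 160, 148], [14, 159, 152], [14, 160, 153], [14, 155, 151], [14, 157, 153], [15, 163, 142], [16, 139, 88], [16, 131, 123], [17, 123, 164], [18, 126, 219], [18, 125, 217], [18, 122, 221], [18, 123, 216], [18, 125, 216], [19, 123, 222], [18, 122, 222], [18, 124, 218], [17, 123, 212], [18, 127, 200], [18, 123, 204], [17, 124, 209], [18, 124, 211], [18, 125, 212], [18, 127, 213], [18, 123, 209], [17, 126, 201], [17, 126, 200], [17, 124, 195], [17, 124, 191], [18, 126, 195], [18, 125, 202], [18, 126, 194], [17, 124, 196], [18, 127, 200], [18, 128, 210], [18, 123, 210], [18, 126, 199], [18, 125, 196], [18, 124, 204], [17, 127, 206], [17, 126, 208], [17, 124, 199], [18, 122, 200], [17, 123, 203], [18, 126, 204], [18, 125, 2
[... 377 characters left out ...]
 122, 203], [17, 121, 200], [14, 120, 98], [14, 129, 113], [14, 125, 112], [14, 131, 119], [14, 135, 142], [14, 123, 102], [15, 134, 122], [15, 131, 132], [15, 131, 134], [14, 132, 135], [15, 131, 136]]
[[14, 142, 156], [14, 140, 158], [14, 141, 156], [14, 142, 156], [14, 139, 158], [14, 143, 157], [14, 142, 156], [14, 141, 154], [18, 125, 183], [18, 126, 193], [17, 123, 195], [18, 124, 193], [17, 125, 194], [17, 126, 193], [17, 126, 192]] [[17, 123, 203], [17, 124, 202], [18, 120, 199], [18, 122, 200], [17, 121, 200], [18, 124, 200], [18, 121, 202], [18, 125, 174], [16, 125, 118], [15, 127, 108], [15, 128, 112], [15, 133, 109], [15, 128, 112], [15, 130, 112], [15, 133, 109], [16, 131, 109]]
```

```bash
cat >> h.py <<'E'
def fit(im):
    hsv=cv2.cvtColor(im,cv2.COLOR_BGR2HSV)
    b=cv2.inRange(hsv,(15,100,172),(20,135,255)); b[:150]=0;b[250:]=0;b[:,:225]=0;b[:,380:]=0
    b=cv2.morphologyEx(b,cv2.MORPH_OPEN,np.ones((3,3)))
    b=cv2.morphologyEx(cv2.copyMakeBorder(b,60,60,60,60,cv2.BORDER_CONSTANT),cv2.MORPH_CLOSE,np.ones((5,5)))[60:-60,60:-60]
    R=rect("top",b,.085)
    hull=cv2.fillConvexPoly(np.zeros_like(b),cv2.convexHull(quad(b)),255)
    p=cv2.inRange(hsv,(0,0,0),(180,75,140)); p[:160]=0;p[240:]=0;p[:,:190]=0;p[:,375:]=0
    p=cv2.morphologyEx(cv2.morphologyEx(p,cv2.MORPH_OPEN,np.ones((3,3))),cv2.MORPH_CLOSE,np.ones((9,9)))
    return R,rect("top",p,.091)
E
python3 - <<'E'
from h import *
for r in fit(cv2.imread("pics/top1.png")): print(r)
E
```

```text
(array([520.8,  -3.9]), array([199.1, 419.7]), 1.08, [[417.0, 204.0], [425.0, -216.0], [624.0, -212.0], [616.0, 208.0]])
(array([511.1, -56.7]), array([138.8,  98.9]), 84.1, [[455.0, -121.0], [553.0, -131.0], [567.0, 7.0], [469.0, 17.0]])
```

```bash
cat >> h.py <<'E'
from scipy.spatial.transform import Rotation as Ro
L0=np.array([533.,-3.9]); LY=0.0188      # ledge origin mm (world), yaw
def l2w(p): c,s=np.cos(LY),np.sin(LY); return L0+np.array([[c,-s],[s,c]])@p
def w2l(p): c,s=np.cos(LY),np.sin(LY); return np.array([[c,s],[-s,c]])@(np.asarray(p)-L0)
def go(xl,yl,z,yaw=0):
    "offset/twist to reach ledge x,y mm, TCP z mm, tool-x yaw relative to ledge"
    s=manip.state();w,x,y,k=s["tool_rot"];R=Ro.from_quat([x,y,k,w]).as_matrix()
    t=np.r_[l2w([xl,yl]),z]-np.array(s["tool_pos"])*1000
    cur=np.arctan2(R[1,0],R[0,0])
    tw=-(yaw+LY-cur); tw=(tw+np.pi)%(2*np.pi)-np.pi
    p=np.array(s["tool_pos"])*1000
    print("t",s["time"],"ledge",w2l(p[:2]).round(1),"z",p[2].round(1),"yaw",round(cur-LY,3),"tilt",R[:,2].round(4),"F",np.round(s["contact_force"],1),"j",np.round(s["joint_pos"],2))
    print("offset",(R.T@t).round(1),"twist",round(tw,3))
E
python3 -c "
from h import *
print(w2l([511.1,-56.7]))
go(-103,-53,330)"
```

```text
[-22.88871147 -52.37897371]
t 0.7 ledge [-387.3 -593.9] z 404.8 yaw 0.235 tilt [-0.e+00 -1.e-04 -1.e+00] F [-0.   0.8  0.5] j [-1.44  0.05  1.61 -0.    1.48 -0.12]
offset [ 402.4 -459.8   74.7] twist 0.235
```

play_rows(
  increments=[
    {"offset": [402, -460, 0], "twist": 0.235, "grip": 1},
    {"offset": [402, -460, 0], "twist": 0.235, "grip": 1},
    {"offset": [402, -460, 0], "twist": 0.235, "grip": 1},
    {"offset": [402, -460, 0], "twist": 0.235, "grip": 1},
    {"offset": [402, -460, 0], "twist": 0.235, "grip": 1},
  ],
)

```text
time: 1.12
tool_pos: [0.2506, -0.417, 0.4047]
tool_rot: [0.0, 1.0, 0.009, 0.0]
contact_force: [1.0, 0.3, 1.3]
gripper_width: 1.001
```

```bash
python3 -c "
from h import *
go(-103,-53,330)"
```

```text
t 1.1167 ledge [-290.1 -407.7] z 404.7 yaw -0.001 tilt [ 3.e-04 -1.e-04 -1.e+00] F [1.  0.3 1.3] j [-1.18 -0.29  1.93  0.    1.5   0.37]
offset [ 186.8 -354.9   74.7] twist -0.001
```

play_rows(
  increments=[
    {"offset": [187, -355, 75], "twist": 0, "grip": 1},
    {"offset": [187, -355, 75], "twist": 0, "grip": 1},
    {"offset": [187, -355, 75], "twist": 0, "grip": 1},
    {"offset": [187, -355, 75], "twist": 0, "grip": 1},
    {"offset": [187, -355, 75], "twist": 0, "grip": 1},
  ],
)

```text
time: 1.53
tool_pos: [0.3425, -0.2339, 0.3664]
tool_rot: [0.0, 1.0, 0.009, 0.001]
contact_force: [0.1, -0.5, -0.5]
gripper_width: 1.001
```

```bash
python3 -c "
from h import *
go(-103,-53,270)"
```

```text
t 1.5333 ledge [-194.8 -226.4] z 366.4 yaw -0.001 tilt [ 1.e-03 -9.e-04 -1.e+00] F [ 0.1 -0.5 -0.5] j [-0.78 -0.47  2.12  0.    1.49  0.77]
offset [  91.5 -173.5   96.3] twist -0.001
```

play_rows(
  increments=[
    {"offset": [91, -173, 60], "twist": 0, "grip": 1},
    {"offset": [91, -173, 60], "twist": 0, "grip": 1},
    {"offset": [91, -173, 80], "twist": 0, "grip": 1},
    {"offset": [91, -173, 96], "twist": 0, "grip": 1},
    {"offset": [91, -173, 96], "twist": 0, "grip": 1},
  ],
)

```text
time: 1.95
tool_pos: [0.4264, -0.0676, 0.2771]
tool_rot: [0.001, 1.0, 0.01, 0.002]
contact_force: [0.5, -0.4, -0.2]
gripper_width: 1.004
```

```bash
python3 -c "
from h import *
go(-103,-53,250)"
```

```text
t 1.95 ledge [-107.8  -61.7] z 277.1 yaw 0.001 tilt [ 0.0031 -0.0011 -1.    ] F [ 0.5 -0.4 -0.2] j [-0.33 -0.32  2.17 -0.    1.29  1.22]
offset [ 4.7 -8.7 27.1] twist 0.001
```

play_rows(
  increments=[
    {"offset": [0, 0, 10], "twist": 0, "grip": 1},
    {"offset": [0, 0, 15], "twist": 0, "grip": 1},
    {"offset": [0, 0, 18], "twist": 0, "grip": 1},
    {"offset": [0, 0, 18], "twist": 0, "grip": 1},
    {"offset": [0, 0, 18], "twist": 0, "grip": 1},
  ],
)

```text
time: 2.37
tool_pos: [0.4259, -0.0707, 0.26]
tool_rot: [0.0, 1.0, 0.008, 0.001]
contact_force: [-0.4, -0.4, 0.9]
gripper_width: 1.0
```

```bash
python3 -c "
from h import *
go(-103,-53,247)
manip.grab_frame('scene')
cv2.imwrite('pics/s2.png',cv2.resize(look('scene')[120:330,150:430],None,fx=2.5,fy=2.5,interpolation=cv2.INTER_CUBIC))"
```

```text
t 2.3667 ledge [-108.3  -64.8] z 260.0 yaw -0.002 tilt [ 1.7e-03 -8.0e-04 -1.0e+00] F [-0.4 -0.4  0.9] j [-0.34 -0.3   2.18 -0.    1.25  1.22]
offset [  5.3 -11.8  13. ] twist -0.002
```

View pics/s2.png

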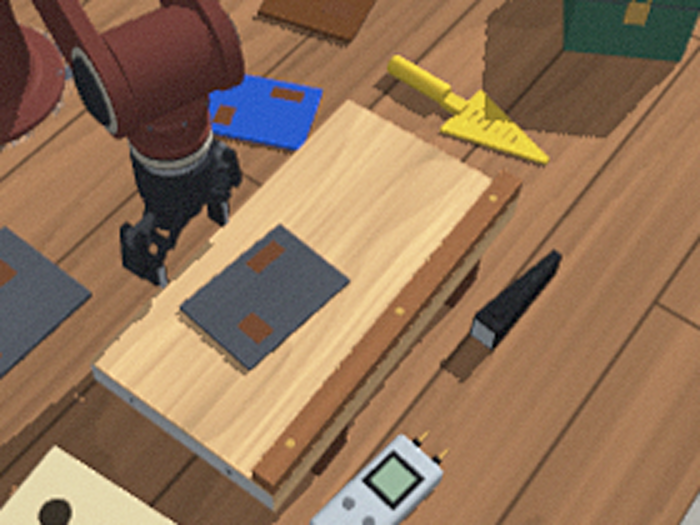

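The crop shows the open fingers in front of the plate's near edge, with gauge, wedge and meter clear of them. I lower until the tips just feel the board.

play_rows(
  increments=[
    {"offset": [5, -11, 5], "twist": 0, "grip": 1},
    {"offset": [5, -11, 9], "twist": 0, "grip": 1},
    {"offset": [5, -11, 11], "twist": 0, "grip": 1},
    {"offset": [5, -11, 12], "twist": 0, "grip": 1},
    {"offset": [5, -11, 12], "twist": 0, "grip": 1},
  ],
)

```text
time: 2.88
tool_pos: [0.4303, -0.0588, 0.2468]
tool_rot: [0.0, 1.0, 0.009, -0.0]
contact_force: [-0.2, 0.2, -0.2]
gripper_width: 1.002
```

play_rows(
  increments=[
    {"offset": [0, 0, 1], "twist": 0, "grip": 1},
    {"offset": [0, 0, 2], "twist": 0, "grip": 1},
    {"offset": [0, 0, 2], "twist": 0, "grip": 1},
  ],
)

```text
time: 3.13
tool_pos: [0.4307, -0.0586, 0.2453]
tool_rot: [0.0, 1.0, 0.009, 0.0]
contact_force: [-0.6, -1.5, 2.2]
gripper_width: 1.003
```

```bash
python3 -c "
from h import *
go(-72,-53,246)"
```

```text
t 3.1333 ledge [-103.3  -52.8] z 245.3 yaw -0.0 tilt [ 4.e-04 -3.e-04 -1.e+00] F [-0.6 -1.5  2.2] j [-0.31 -0.27  2.19 -0.    1.22  1.25]
offset [31.3  0.2 -0.7] twist -0.0
```

play_rows(
  increments=[
    {"offset": [6, 0, -2], "twist": 0, "grip": 1},
    {"offset": [14, 0, -2], "twist": 0, "grip": 1},
    {"offset": [22, 0, -2], "twist": 0, "grip": 1},
    {"offset": [30, 0, -2], "twist": 0, "grip": 1},
    {"offset": [38, 0, -2], "twist": 0, "grip": 1},
  ],
)

```text
time: 3.55
tool_pos: [0.4692, -0.0577, 0.2466]
tool_rot: [-0.0, 1.0, 0.01, -0.001]
contact_force: [-4.8, -1.3, 2.1]
gripper_width: 0.995
```

play_rows(
  increments=[
    {"offset": [7, 0, 0], "twist": 0, "grip": 1},
    {"offset": [14, 0, 0], "twist": 0, "grip": 1},
    {"offset": [21, 0, 0], "twist": 0, "grip": 1},
    {"offset": [26, 0, 0], "twist": 0, "grip": 1},
    {"offset": [30, 0, 0], "twist": 0, "grip": 1},
  ],
)

```text
time: 3.97
tool_pos: [0.4991, -0.057, 0.2467]
tool_rot: [-0.0, 1.0, 0.009, -0.0]
contact_force: [-2.3, 0.5, 0.9]
gripper_width: 0.996
```

```bash
python3 -c "
from h import *
go(-23,-53,247)
cv2.imwrite('pics/s3.png',cv2.resize(look('scene')[120:330,150:430],None,fx=2.5,fy=2.5,interpolation=cv2.INTER_CUBIC))"
```

```text
t 3.9667 ledge [-34.9 -52.5] z 246.7 yaw 0.0 tilt [-4.e-04  3.e-04 -1.e+00] F [-2.3  0.5  0.9] j [-0.26 -0.09  2.03  0.    1.2   1.29]
offset [11.9  0.5 -0.3] twist 0.0
```

View pics/s3.png

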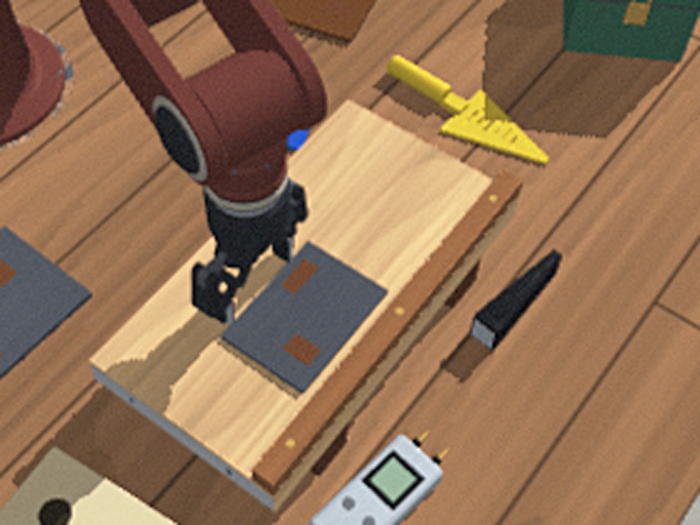

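Crop s3 shows both fingertips squarely on the front edge, the plate parallel to the batten and about 10 mm clear of it. I keep pushing.

play_rows(
  increments=[
    {"offset": [4, 0, 0], "twist": 0, "grip": 1},
    {"offset": [7, 0, 0], "twist": 0, "grip": 1},
    {"offset": [9, 0, 0], "twist": 0, "grip": 1},
    {"offset": [11, 0, 0], "twist": 0, "grip": 1},
    {"offset": [11, 0, 0], "twist": 0, "grip": 1},
  ],
)

```text
time: 4.43
tool_pos: [0.5098, -0.0569, 0.2469]
tool_rot: [-0.0, 1.0, 0.009, 0.0]
contact_force: [-1.2, -0.0, -0.1]
gripper_width: 1.001
```

play_rows(
  increments=[
    {"offset": [1, 0, 0], "twist": 0, "grip": 1},
    {"offset": [2, 0, 0], "twist": 0, "grip": 1},
    {"offset": [2, 0, 0], "twist": 0, "grip": 1},
  ],
)

```text
time: 4.68
tool_pos: [0.5116, -0.0569, 0.2469]
tool_rot: [-0.0, 1.0, 0.009, 0.0]
contact_force: [-1.4, -0.2, -0.5]
gripper_width: 0.999
```

play_rows(
  increments=[
    {"offset": [1, 0, 0], "twist": 0, "grip": 1},
    {"offset": [2, 0, 0], "twist": 0, "grip": 1},
    {"offset": [2, 0, 0], "twist": 0, "grip": 1},
  ],
)

```text
time: 4.93
tool_pos: [0.5137, -0.0569, 0.2469]
tool_rot: [0.0, 1.0, 0.009, 0.0]
contact_force: [-1.9, -0.3, -0.1]
gripper_width: 0.999
```

play_rows(
  increments=[
    {"offset": [0.5, 0, 0], "twist": 0, "grip": 1},
    {"offset": [1, 0, 0], "twist": 0, "grip": 1},
    {"offset": [1, 0, 0], "twist": 0, "grip": 1},
  ],
)

```text
time: 5.18
tool_pos: [0.5143, -0.0569, 0.2468]
tool_rot: [-0.0, 1.0, 0.009, -0.001]
contact_force: [-5.2, -0.8, 1.9]
gripper_width: 1.002
```

play_rows(
  increments=[
    {"offset": [0.5, 0, 0], "twist": 0, "grip": 1},
    {"offset": [1, 0, 0], "twist": 0, "grip": 1},
    {"offset": [1, 0, 0], "twist": 0, "grip": 1},
  ],
)

```text
time: 5.43
tool_pos: [0.5148, -0.0568, 0.2467]
tool_rot: [-0.0, 1.0, 0.009, -0.002]
contact_force: [-8.5, 0.2, 5.5]
gripper_width: 1.003
```

play_rows(
  increments=[
    {"offset": [-15, 0, 0], "twist": 0, "grip": 1},
    {"offset": [-15, 0, -30], "twist": 0, "grip": 1},
    {"offset": [-15, 0, -60], "twist": -0.12, "grip": 0.5},
    {"offset": [0, 30, -60], "twist": -0.24, "grip": 0.5},
    {"offset": [20, 60, -60], "twist": -0.36, "grip": 0.5},
  ],
)

```text
time: 5.85
tool_pos: [0.5378, -0.1165, 0.3109]
tool_rot: [0.002, 0.981, 0.192, 0.004]
contact_force: [0.7, 0.5, 0.1]
gripper_width: 0.602
```

play_rows(
  increments=[
    {"offset": [0, 0, 0], "twist": -1.21, "grip": 0.5},
    {"offset": [0, 0, 0], "twist": -1.21, "grip": 0.5},
    {"offset": [0, 0, 0], "twist": -1.21, "grip": 0.5},
    {"offset": [0, 0, 0], "twist": -1.21, "grip": 0.5},
    {"offset": [0, 0, 0], "twist": -1.21, "grip": 0.5},
  ],
)

```text
time: 6.27
tool_pos: [0.5373, -0.1167, 0.3075]
tool_rot: [0.001, 0.875, 0.484, 0.001]
contact_force: [0.3, 0.1, -0.5]
gripper_width: 0.499
```

play_rows(
  increments=[
    {"offset": [0, 0, 0], "twist": -0.58, "grip": 0.5},
    {"offset": [0, 0, 0], "twist": -0.58, "grip": 0.5},
    {"offset": [0, 0, 0], "twist": -0.58, "grip": 0.5},
    {"offset": [0, 0, 0], "twist": -0.58, "grip": 0.5},
    {"offset": [0, 0, 0], "twist": -0.58, "grip": 0.5},
  ],
)

```text
time: 6.68
tool_pos: [0.5373, -0.1166, 0.3076]
tool_rot: [0.001, 0.701, 0.714, 0.001]
contact_force: [-0.3, 0.3, -0.2]
gripper_width: 0.499
```

```bash
python3 -c "
from h import *
go(35,-150,265,np.pi/2)
im=look('top','top2')
print(*fit(im),sep='\n')"
```

```text
t 6.6833 ledge [   2.1 -112.7] z 307.6 yaw 1.57 tilt [ 3.2e-03 -6.0e-04 -1.0e+00] F [-0.3  0.3 -0.2] j [-0.35 -0.05  1.88  0.    1.31 -0.37]
offset [-37.2  32.7  42.7] twist -0.0
(array([518.8,  75.5]), array([198.7, 261.6]), 0.75, [[418.0, 205.0], [421.0, -57.0], [620.0, -54.0], [616.0, 208.0]])
(array([572.2, -43.6]), array([ 99.2, 126.6]), 1.4, [[521.0, 18.0], [524.0, -108.0], [623.0, -106.0], [620.0, 21.0]])
```

play_rows(
  increments=[
    {"offset": [-37, 33, 10], "twist": 0, "grip": 0.5},
    {"offset": [-37, 33, 20], "twist": 0, "grip": 0.5},
    {"offset": [-37, 33, 40], "twist": 0, "grip": 0.5},
    {"offset": [-37, 33, 43], "twist": 0, "grip": 0.5},
    {"offset": [-37, 33, 43], "twist": 0, "grip": 0.5},
  ],
)

```text
time: 7.15
tool_pos: [0.5697, -0.1528, 0.2622]
tool_rot: [-0.001, 0.703, 0.711, -0.0]
contact_force: [0.5, 0.9, -0.7]
gripper_width: 0.501
```

play_rows(
  increments=[
    {"offset": [0, 0, 2], "twist": 0, "grip": 0.5},
    {"offset": [0, 0, 4], "twist": 0, "grip": 0.5},
    {"offset": [0, 0, 5], "twist": 0, "grip": 0.5},
    {"offset": [0, 0, 5], "twist": 0, "grip": 0.5},
  ],
)

```text
time: 7.48
tool_pos: [0.5702, -0.1529, 0.2596]
tool_rot: [0.001, 0.702, 0.712, 0.0]
contact_force: [0.2, -0.3, -0.0]
gripper_width: 0.496
```

play_rows(
  increments=[
    {"offset": [0, 0, 1], "twist": 0, "grip": 0.5},
    {"offset": [0, 0, 2], "twist": 0, "grip": 0.5},
    {"offset": [0, 0, 3], "twist": 0, "grip": 0.5},
    {"offset": [0, 0, 4], "twist": 0, "grip": 0.5},
    {"offset": [0, 0, 4], "twist": 0, "grip": 0.5},
  ],
)

```text
time: 7.9
tool_pos: [0.5704, -0.1531, 0.2566]
tool_rot: [0.0, 0.702, 0.712, 0.0]
contact_force: [-3.5, 2.0, 8.1]
gripper_width: 0.5
```

play_rows(
  increments=[
    {"offset": [0, 0, 1], "twist": 0, "grip": 0.5},
    {"offset": [0, 0, 2], "twist": 0, "grip": 0.5},
    {"offset": [0, 0, 2], "twist": 0, "grip": 0.5},
  ],
)

```text
time: 8.15
tool_pos: [0.5706, -0.1531, 0.2565]
tool_rot: [-0.0, 0.702, 0.712, -0.0]
contact_force: [-9.4, 2.7, 17.8]
gripper_width: 0.498
```

play_rows(
  increments=[
    {"offset": [2, 0, -4.5], "twist": 0, "grip": 0.5},
    {"offset": [8, 0, -4.5], "twist": 0, "grip": 0.5},
    {"offset": [16, 0, -4.5], "twist": 0, "grip": 0.5},
    {"offset": [24, 0, -4.5], "twist": 0, "grip": 0.5},
    {"offset": [32, 0, -4.5], "twist": 0, "grip": 0.5},
  ],
)

```text
time: 8.57
tool_pos: [0.5695, -0.1205, 0.257]
tool_rot: [0.0, 0.702, 0.712, -0.001]
contact_force: [0.1, -3.0, 0.2]
gripper_width: 0.498
```

play_rows(
  increments=[
    {"offset": [9, 0, 0], "twist": 0, "grip": 0.5},
    {"offset": [18, 0, 0], "twist": 0, "grip": 0.5},
    {"offset": [27, 0, 0], "twist": 0, "grip": 0.5},
    {"offset": [36, 0, 0], "twist": 0, "grip": 0.5},
    {"offset": [45, 0, 0], "twist": 0, "grip": 0.5},
  ],
)

```text
time: 8.98
tool_pos: [0.5689, -0.075, 0.2571]
tool_rot: [-0.0, 0.702, 0.712, -0.0]
contact_force: [-0.2, -2.5, 0.1]
gripper_width: 0.499
```

```bash
python3 -c "
from h import *
go(35,103,258,np.pi/2)
im=look('top')
print(*fit(im),sep='\n')
cv2.imwrite('pics/top3.png',cv2.resize(im[140:260,170:400],None,fx=3,fy=3,interpolation=cv2.INTER_CUBIC))"
```

```text
t 8.9833 ledge [ 34.6 -71.7] z 257.1 yaw 1.565 tilt [-8.e-04  1.e-04 -1.e+00] F [-0.2 -2.5  0.1] j [-0.26  0.07  1.85 -0.    1.22 -0.27]
offset [174.7  -0.5  -0.9] twist -0.006
(array([517.7, 103.9]), array([197.9, 199.9]), 0.08, [[419.0, 204.0], [419.0, 4.0], [617.0, 4.0], [616.0, 204.0]])
(array([565.7,  -8.5]), array([168.3, 115.4]), 89.35, [[507.0, -92.0], [622.0, -93.0], [624.0, 75.0], [509.0, 76.0]])
```

View pics/top3.png

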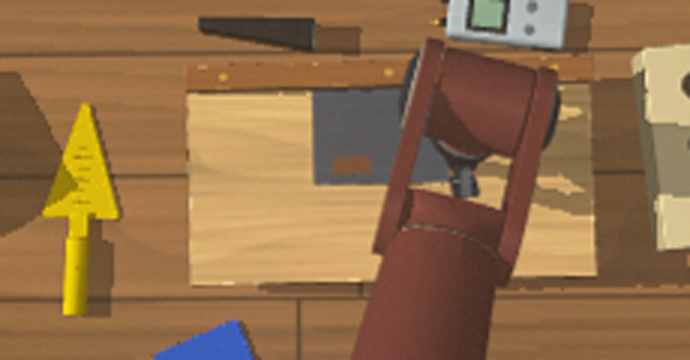

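Crop top3 shows the plate against the batten and straight, its leading edge at column 313 (world y about 75 mm). I continue along the batten.

play_rows(
  increments=[
    {"offset": [9, 0, 0], "twist": 0, "grip": 0.5},
    {"offset": [18, 0, 0], "twist": 0, "grip": 0.5},
    {"offset": [27, 0, 0], "twist": 0, "grip": 0.5},
    {"offset": [36, 0, 0], "twist": 0, "grip": 0.5},
    {"offset": [45, 0, 0], "twist": 0, "grip": 0.5},
  ],
)

```text
time: 9.45
tool_pos: [0.5684, -0.0301, 0.2572]
tool_rot: [-0.0, 0.702, 0.712, -0.0]
contact_force: [-1.2, -1.9, -1.4]
gripper_width: 0.5
```

play_rows(
  increments=[
    {"offset": [9, 0, 0], "twist": 0, "grip": 0.5},
    {"offset": [18, 0, 0], "twist": 0, "grip": 0.5},
    {"offset": [27, 0, 0], "twist": 0, "grip": 0.5},
    {"offset": [36, 0, 0], "twist": 0, "grip": 0.5},
    {"offset": [45, 0, 0], "twist": 0, "grip": 0.5},
  ],
)

```text
time: 9.87
tool_pos: [0.5677, 0.0149, 0.2572]
tool_rot: [-0.0, 0.702, 0.712, -0.0]
contact_force: [-1.7, -3.9, -1.6]
gripper_width: 0.497
```

play_rows(
  increments=[
    {"offset": [9, 0, 0], "twist": 0, "grip": 0.5},
    {"offset": [18, 0, 0], "twist": 0, "grip": 0.5},
    {"offset": [27, 0, 0], "twist": 0, "grip": 0.5},
    {"offset": [36, 0, 0], "twist": 0, "grip": 0.5},
    {"offset": [42, 0, 0], "twist": 0, "grip": 0.5},
  ],
)

```text
time: 10.28
tool_pos: [0.5674, 0.0571, 0.2575]
tool_rot: [-0.0, 0.702, 0.712, 0.0]
contact_force: [-2.1, -3.6, -0.7]
gripper_width: 0.498
```

```bash
python3 -c "
from h import *
go(35,103,258,np.pi/2)
im=look('top')
print(*fit(im),sep='\n')
cv2.imwrite('pics/top4.png',cv2.resize(im[140:260,170:400],None,fx=3,fy=3,interpolation=cv2.INTER_CUBIC))"
```

```text
t 10.2833 ledge [35.6 60.3] z 257.5 yaw 1.565 tilt [ 2.e-04  4.e-04 -1.e+00] F [-2.1 -3.6 -0.7] j [-0.03  0.06  1.86  0.    1.22 -0.04]
offset [42.7 -0.8 -0.5] twist -0.005
(array([ 467. , -108.7]), array([213.7,  87.1]), 89.67, [[423.0, -215.0], [510.0, -216.0], [511.0, -2.0], [424.0, -2.0]])
(array([563.2, 126.9]), array([166.4, 101.1]), 85.71, [[507.0, 48.0], [607.0, 40.0], [620.0, 206.0], [519.0, 214.0]])
```

View pics/top4.png

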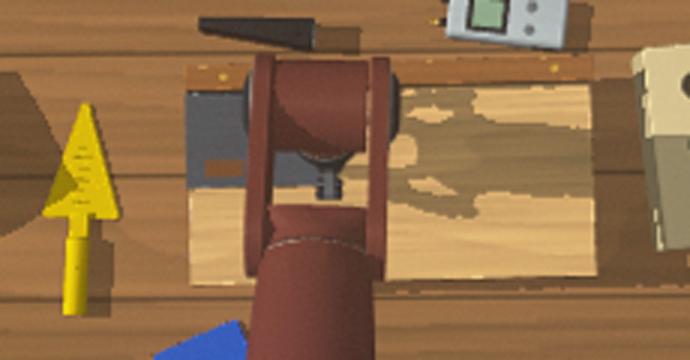

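Crop top4 shows the leading edge level with the board end (column 187), so about 40 mm more is needed.

play_rows(
  increments=[
    {"offset": [8, 0, 0], "twist": 0, "grip": 0.5},
    {"offset": [16, 0, 0], "twist": 0, "grip": 0.5},
    {"offset": [24, 0, 0], "twist": 0, "grip": 0.5},
    {"offset": [31, 0, 0], "twist": 0, "grip": 0.5},
    {"offset": [35, 0, 0], "twist": 0, "grip": 0.5},
  ],
)

```text
time: 10.75
tool_pos: [0.567, 0.0919, 0.2577]
tool_rot: [0.0, 0.702, 0.712, 0.0]
contact_force: [-1.4, -3.0, 0.4]
gripper_width: 0.496
```

play_rows(
  increments=[
    {"offset": [3, 0, 0], "twist": 0, "grip": 0.5},
    {"offset": [5, 0, 0], "twist": 0, "grip": 0.5},
    {"offset": [5, 0, 0], "twist": 0, "grip": 0.5},
  ],
)

```text
time: 11.0
tool_pos: [0.567, 0.0963, 0.2576]
tool_rot: [-0.0, 0.702, 0.712, 0.0]
contact_force: [-0.3, -1.1, 0.7]
gripper_width: 0.502
```

play_rows(
  increments=[
    {"offset": [-25, 0, 0], "twist": 0, "grip": 0.5},
    {"offset": [-60, 0, -40], "twist": 0, "grip": 0.5},
    {"offset": [-100, 0, -60], "twist": 0, "grip": 0.5},
    {"offset": [-140, 0, -60], "twist": 0, "grip": 0.5},
    {"offset": [-170, 0, -60], "twist": 0, "grip": 0.5},
  ],
)

```text
time: 11.42
tool_pos: [0.5699, -0.0752, 0.3209]
tool_rot: [0.002, 0.702, 0.712, 0.003]
contact_force: [0.5, -0.2, -0.0]
gripper_width: 0.502
```

```bash
python3 -c "
from h import *
im=look('top')
a,b=fit(im)
print(a,b,w2l(b[0]),sep='\n')
go(-35,180,310,0)
cv2.imwrite('pics/top5.png',cv2.resize(im[140:260,170:400],None,fx=3,fy=3,interpolation=cv2.INTER_CUBIC))"
```

```text
(array([518.6,  94.3]), array([218.5, 200.2]), 89.67, [[418.0, -14.0], [618.0, -15.0], [619.0, 203.0], [419.0, 204.0]])
(array([568.2, 178.1]), array([ 99.8, 137.7]), 0.19, [[518.0, 247.0], [518.0, 109.0], [618.0, 109.0], [618.0, 247.0]])
[ 38.61517809 181.30611689]
t 11.4667 ledge [ 35.3 -78.1] z 320.2 yaw 1.56 tilt [ 0.0057 -0.005  -1.    ] F [-0.1 -5.7 -0.9] j [-0.27  0.    1.81 -0.    1.32 -0.28]
offset [257.3 -73.1   8.5] twist 1.56
```

View pics/top5.png

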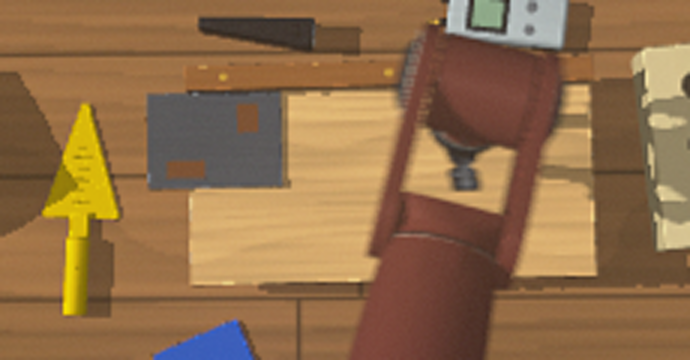

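Crop top5 shows the plate's left edge at column 148 and the board end at 190, which is about 40 mm of overhang, with the plate flush along the batten. One last check of the gap, the tilt and the other objects.

```bash
python3 - <<'E'
from h import *
im=look('top','top6');hsv=cv2.cvtColor(im,cv2.COLOR_BGR2HSV)
for c in (238,245,252,260): print(c,hsv[166:176,c].tolist())
print(fit(im)[1][:3])
look('scene','scene6')
for cam in('top','scene'):
    T=np.array(manip.get_calibration(cam)["T"])
    for q in ["plate","gauge","brick","wedge","meter"]:
        for d in manip.tip_of(q,cam):
            if d["p"]>.5: print(cam,q,round(d["p"],2),(T@np.r_[d["xyz"],1])[:3].round(3))
E
```

```text
238 [[15, 161, 150], [14, 161, 150], [14, 160, 156], [14, 158, 153], [16, 111, 78], [0, 13, 77], [150, 3, 93], [10, 8, 93], [165, 11, 92], [0, 6, 90]]
245 [[17, 166, 169], [14, 158, 150], [14, 157, 159], [14, 162, 167], [12, 77, 76], [140, 8, 93], [170, 8, 93], [0, 3, 91], [0, 6, 91], [15, 6, 91]]
252 [[14, 158, 153], [14, 163, 153], [15, 161, 154], [14, 159, 130], [12, 96, 77], [0, 10, 74], [0, 5, 95], [0, 11, 94], [12, 69, 104], [13, 147, 125]]
260 [[14, 157, 154], [14, 159, 156], [14, 160, 151], [14, 140, 102], [17, 57, 80], [0, 3, 92], [10, 8, 93], [8, 11, 92], [165, 5, 93], [10, 8, 93]]
(array([568.1, 178.1]), array([ 99.9, 137.7]), 0.19)
top plate 0.86 [ 0.256 -0.229 -0.002]
top plate 0.74 [0.231 0.416 0.001]
top plate 0.66 [0.568 0.181 0.086]
top gauge 0.67 [ 0.507  0.341 -0.005]
top brick 0.88 [ 0.562 -0.335 -0.002]
top brick 0.73 [0.696 0.14  0.002]
top wedge 0.55 [0.702 0.139 0.004]
top meter 0.74 [ 0.712 -0.136 -0.002]
scene plate 0.96 [ 0.259 -0.228 -0.004]
scene plate 0.65 [ 0.233  0.415 -0.003]
scene plate 0.56 [0.567 0.174 0.085]
scene gauge 0.81 [0.51  0.335 0.001]
scene brick 0.88 [ 0.569 -0.336  0.003]
scene wedge 0.67 [ 0.695  0.139 -0.003]
scene meter 0.84 [ 0.708 -0.135 -0.003]
```

```bash
python3 -c "
from h import *
s=manip.state();print(s['time'],np.round(s['contact_force'],1),np.abs(s['joint_vel']).max());print(manip.job_done())"
```

```text
12.0667 [ 0.1 -0.5  0.6] 0.004321644405644418
the job is handed in; nothing more can be done
None
```

I pushed the plate flat against the batten with both open fingertips, then slid it along with the half-open fingertips on its trailing edge. I backed the arm off clear of it and handed the job in at about 12 s.

**Plate position:** the last outline fit in the top picture put the plate at about x = 38.6 mm and y = 181 mm in the ledge frame, so about 41 mm sticks out on the gauge's side. The networks gave a plate centre consistent with that: the top view was within about 3 mm, and the scene view put y about 4 mm lower. All of these are within the limits.

**Against the batten:** the x reading is about 1 mm past the 37.5 mm that contact allows, which is measurement error. At most one pixel (about 3 mm) lies between plate and batten. The fitted angle differs from the ledge's by about 0.015 rad, against the 0.06 limit.

**Other objects:** the gauge, brick, wedge and meter were found within a few mm of their starting positions, which is detector noise. The networks also gave one false "brick" at the wedge's position, which I ignored. The plate read flat at board height (85–86 mm). The arm was still and the force reading was near zero at the end.

I did not make a final press of the plate into the batten, because the measurements did not call for it.

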